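# Put the packing bench's four items back on their location plates

### The arm

A 6-joint arm with a two-finger parallel gripper is mounted at the origin on a cart in front of the work surface, level with it; the furniture and walls round the work are solid. World frame = base frame: x ahead of the robot, y to its left, z up, the work surface at z = 0. Lengths are in m, angles in rad, forces in N, time in s.
With the tool pointing down it reaches from about 0.275 to 0.825 m from the base axis. Payload 5.2 kg.
Tool frame: the origin (TCP) lies at the very end of the fingers, on their centre line; the grasp point (between the pads) lies 19 mm behind it; z points along the fingers, y is the line along which they close (so a half turn about z gives the same grasp; the last joint's range is limited). The gripper opens to 93 mm and grips with 3 to 60 N. Pads are 15 mm wide; open, the fingers measure 128 mm over their backs; the gripper's body (75 mm by 188 mm) begins 65 mm behind the grasp point.
Start: joints at [-1.319, 0.259, 1.535, -0, 1.348, -0.203], TCP at [0.242, -0.494, 0.219] pointing down, gripper open.
Joint ranges: [-3.14, 3.14], [-0.91, 2.08], [0.19, 2.58], [-1.22, 4.36], [0.22, 2.71], [-3.12, 3.12]. Speed limits (rad/s): [2.57, 2.57, 3.14, 3.14, 3.14, 3.14].

### API

Orientations are given as a 3x3 rotation matrix whose columns are the frame's x, y, z axes.
In Python, from bench import env, eyes gives the robot as it stands.
- The arm moves only by the tool move_arm, never from a script. Its argument "plan" is a list of rows, each an object with "offset": the shift along the tool's x, y, z in units of 40 mm (1.0 is 40 mm), a list of three; "twist": the turn about the tool's z in units of 5 degrees (1.0 is 5 degrees); "jaw": the opening, from -1 (shut) to 1 (fully open). In form: [{"offset": [x, y, z], "twist": twist, "jaw": jaw}, ...]. A call has 1 to 12 rows; each row shifts and turns the commanded pose from where the row before left it, along the tool's axes as they then stand; what a row does not reach is not made up. A row lasts 1/8 s, in which the tool goes at most 62.5 mm and 10.7 degrees, less where a joint would pass 70% of its speed; a pose out of reach is approached as far as the arm can. A call is refused whole if a number of a shift passes 1 or a number of a turn 1, either way. A call with a gripper value outside its range is refused whole. The fingers move at their own pace and stop on an object; "force" is the grip in N (left out, the last holds). Time passes only in rows, so rows that do not move let the fingers close. It gives the time, the measured TCP pose, the force, the opening and the grip force at its end, in the units of the state.
- env.sense(): the state, without advancing time (a new reading comes with each control period).
- eyes.snapshot(name): name is "scene" or "side" or "wrist"; returns a dict with "image" (420x560x3 uint8, red, green, blue), "depth" (420x560 float32, m along the optical axis (not along the pixel's ray), 0 where there is no reading), "fovy" (degrees; the focal length in pixels is half the picture's height over the tangent of half this angle, whatever the lens; pixels are square), "cx", "cy" (the principal point, pixels), "R" (3x3) and "t" (3): a world point X has camera coordinates R X + t. Camera axes: x right, y down, z forward; pixel columns grow to the right and rows downward; lengths in m; the calibration is good to about 2 mm. A picture is of the moment at which its call begins.
- env.sign_off(): hands the job in; it is judged then, once.
The state is a dict: "clock": time; "qpos": joint angles; "qvel": joint speeds; "joint_torque": joint torques, N m; "position": TCP position; "tool_rot": TCP orientation; "wrist_force": force on the tool from outside, world axes, zero at the start; "moment": the same for the moment, N m; "finger_gap": finger opening in m; "finger_force": force on a finger pad.
Only numpy, scipy, OpenCV 4.12 (cv2) and the standard library are available. Lean on these libraries where they do the work, as an engineer would, in place of code of your own. Each camera call takes 0.05 s, during which the arm holds its last target. There are 200 camera calls.

### The job

Tidy the raised wooden packing platform for the next shift: put the box cutter, the marker pen, the black power brick and the small printed carton each back on the white location plate whose dark silhouette has its shape and size. Each should lie centred on its silhouette and in line with it, carton and cutter and brick the same way up as they are now, either end first. Leave the roll of labels and the block of sticky notes where they are.

Things in the scene. Friction and masses are not known exactly. Their poses are not given: they have to be found in the camera images.
- cutter: Snap-blade box cutter lying flat, yellow, slim: 18 mm wide (its x), 172 mm long (its y), body 12 mm high. Origin: underside, centre; z up. The blade points to -y and reaches y = -86 mm; the body runs from y = -58 to +86 mm; a fixed slider knob at y = -29 to -11 mm is 20 mm high. Grip across x, best at y = +20 mm. It lies on the platform (top at world z = 120 mm).
- marker_mid (a point): Centre of the round marker pen (black cap, white barrel), 17 mm in diameter, 138 mm long along y, lying flat; the point is on its axis, 9 mm above what it lies on. It can roll about y, so its x and z axes may turn. 18 g. Grip it across its length at the middle. At the start it lies on the platform (top at world z = 120 mm).
- brick: Black power brick lying flat, 96 mm long (its x), 53 mm wide (its y), 30 mm high. Origin: underside, centre; z up. 0.2 to 0.34 kg. Grip it across y. At the start it lies on the platform (top at world z = 120 mm).
- carton: Small printed carton standing on its long narrow side, 30 mm thick (its x), 89 mm long (its y), 50 mm high. Origin: underside, centre; z up. 0.04 to 0.07 kg. Grip it across x. At the start it stands on the platform (top at world z = 120 mm).
- plate_cutter: The box cutter's plate: white, fixed, 40 (x) x 188 (y) x 4 mm thick, on the platform (world z = 120 mm), with a dark silhouette 21 mm wide and 174 mm long along y, narrowing to a 10 mm blade at the -y end. Origin: underside, centre (the silhouette's centre); z up, top face at z = 4 mm.
- plate_marker: The marker's plate: white, fixed, 56 (x) x 164 (y) x 4 mm thick, on the platform (world z = 120 mm), with a dark round-ended bar 19 mm wide and 143 mm long along y. Low rails at x = -16 and +16 mm, 8 mm wide, up to z = 7 mm, stop rolling; they lie at y = 32 to 74 and -74 to -32 mm, so the middle 64 mm is free for fingers. Origin: underside, centre; z up, top face at z = 4 mm.
- plate_brick: The power brick's plate: white, fixed, 80 (x) x 122 (y) x 4 mm thick, on the platform (world z = 120 mm), with a dark rectangle 56 mm wide (x) and 99 mm long (y): the brick's long side (its x) goes along this plate's y. Origin: underside, centre; z up, top face at z = 4 mm.
- plate_carton: The printed carton's plate: white, fixed, 56 (x) x 116 (y) x 4 mm thick, on the platform (world z = 120 mm), with a dark rectangle 33 mm wide (x) and 92 mm long (y). Origin: underside, centre; z up, top face at z = 4 mm.
- label_roll: Bystander: white roll of labels standing on end, 72 mm across, 52 mm high. Origin: underside, centre. Stays where it is.
- note_block: Bystander: yellow block of sticky notes, 75 x 76 x 26 mm. Origin: underside, centre. Stays where it is.

How it is judged:
By the outcome, as a careful person would: the job done as asked, in the order asked, and still so for the second after the job is handed in, with the robot touching nothing.
It also fails if it takes over 99 s, if anything falls off the work surface, if the arm or the gripper's body presses on something with over 40 N, if the wrist force passes 120 N, or if a joint passes its speed limit or range.

## Working session

There is one attempt and no reset: what is moved stays moved. The work goes in short steps, Python scripts to look and compute and a tool call to move; the robot and the scene stay as the last step left them, time stands still between calls to the robot, and variables do not carry over. Pictures are saved under pics/ and viewed, at most 14 in all, crops included, and the job is handed in when it is done.

Besides the shell and the picture viewer there is one more tool, called after ">>>" in YAML: its name, and indented under it one key for each argument. move_arm: Moves the arm, as the interface text tells. Its arguments: {"type":"object","properties":{"plan":{"type":"array"},"force":{"type":"number"}},"required":["plan"]}

```bash
ls; mkdir -p pics; cat > h.py <<'E'
import numpy as np, cv2
from bench import env, eyes
def snap(n,save=None):
    s=eyes.snapshot(n)
    s['f']=s['image'].shape[0]/2/np.tan(np.radians(s['fovy'])/2)
    s['R']=np.array(s['R']);s['t']=np.array(s['t'])
    if save: cv2.imwrite('pics/'+save,s['image'][:,:,::-1])
    return s
def ray(s,u,v,z):
    c=-s['R'].T@s['t']; d=s['R'].T@np.array([(u-s['cx'])/s['f'],(v-s['cy'])/s['f'],1])
    return c+d*(z-c[2])/d[2]
def dep(s):
    h,w=s['depth'].shape; v,u=np.mgrid[:h,:w]; D=s['depth']
    P=np.stack([(u-s['cx'])/s['f']*D,(v-s['cy'])/s['f']*D,D],-1)
    return (P-s['t'])@s['R']
E
python3 - <<'E'
from h import *
for n in ['scene','side','wrist']:
    s=snap(n,n+'0.png'); print(n,s['f'],s['cx'],s['cy'],-s['R'].T@s['t'],s['R'].round(3).tolist())
print(env.sense())
a=cv2.imread('pics/scene0.png')
E
```

```text
pics
scene 489.8065430071007 278.6578384975967 210.3247159445843 [0.06206753 0.7492373  0.94132506] [[-0.861, -0.508, -0.006], [-0.337, 0.581, -0.74], [0.38, -0.636, -0.672]]
side 476.88378546027224 275.24642062107927 213.1230741941825 [-0.09811194  1.08969867  0.95479113] [[-0.874, -0.485, -0.023], [-0.239, 0.471, -0.849], [0.423, -0.737, -0.527]]
wrist 338.19938295192935 278.0640238644655 211.80638576495517 [ 0.30335822 -0.46327744  0.38455747] [[0.439, -0.898, -0.002], [-0.869, -0.426, 0.251], [-0.226, -0.108, -0.968]]
{'clock': 0.15, 'qpos': array([-1.31876108e+00,  2.59193907e-01,  1.53580050e+00, -3.84450633e-05,
        1.34801362e+00, -2.02820794e-01]), 'qvel': array([ 0.00066815, -0.00283852, -0.00310525,  0.00218795, -0.00039638,
       -0.00044792]), 'joint_torque': array([ 2.06492681e-03, -4.37639487e+01, -2.84234262e+01,  7.17146974e-02,
        3.81461321e-02, -9.28370810e-05]), 'position': array([ 0.24152625, -0.4936711 ,  0.21801135]), 'tool_rot': array([[ 8.98320589e-01,  4.39340378e-01, -3.89270520e-04],
       [ 4.39340480e-01, -8.98319592e-01,  1.36131021e-03],
       [ 2.48389208e-04, -1.39391529e-03, -9.99998998e-01]]), 'wrist_force': array([-0.02451768, -0.09160421, -0.13035485]), 'moment': array([-0.00738707,  0.01107658,  0.01768764]), 'finger_force': 0.0, 'finger_gap': 0.09277671470037567}
```

View pics/scene0.png

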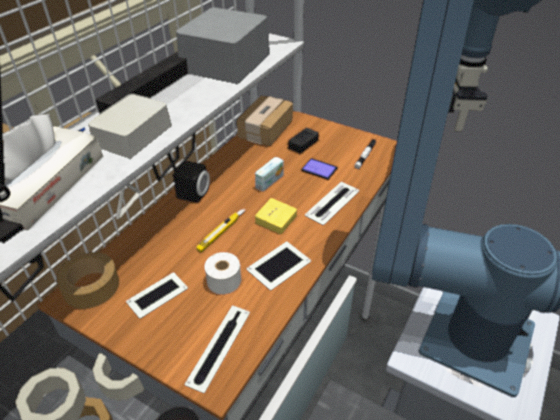

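View pics/side0.png

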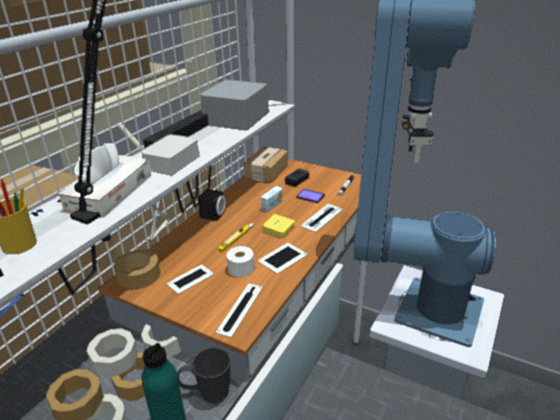

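View pics/wrist0.png

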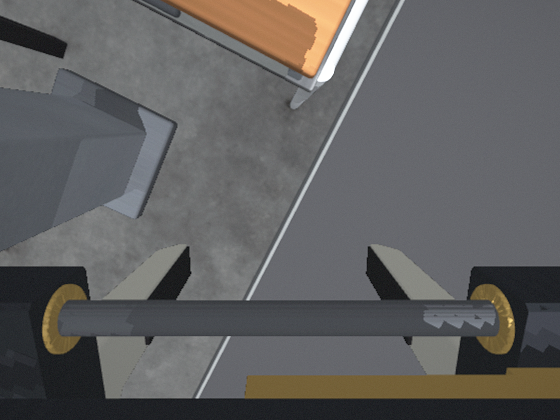

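The scene view shows the cutter (222,230), marker (365,153), brick (303,140) and carton (268,174). The plates are: cutter (218,347), marker (333,203), brick (278,264) and carton (156,295). A shelf overhangs the back of the platform. Next I get rough positions from both fixed views.

```bash
python3 - <<'E'
from h import *
S={n:snap(n) for n in ['scene','side']}
seeds={'cutter':((222,230),(236,237)),'marker':((365,153),(346,185)),'brick':((303,140),(297,177)),'carton':((268,174),(271,199)),
'pc':((218,347),(240,309)),'pm':((333,203),(322,217)),'pb':((278,264),(283,258)),'pk':((156,295),(190,278)),'roll':((223,272),(240,262)),'note':((275,215),(279,225))}
for k,(a,b) in seeds.items():
    # two-view triangulation, rough
    A=[];B=[]
    for n,(u,v) in zip(S,(a,b)):
        s=S[n];c=-s['R'].T@s['t'];d=s['R'].T@np.array([(u-s['cx'])/s['f'],(v-s['cy'])/s['f'],1]);d/=np.linalg.norm(d)
        M=np.eye(3)-np.outer(d,d);A.append(M);B.append(M@c)
    X=np.linalg.solve(sum(A),sum(B)); P=[dep(S[n])[p[1],p[0]] for n,p in zip(S,(a,b))]
    print(k,'tri',X.round(3),'z.12',ray(S['scene'],*a,.125).round(3),'dep',P[0].round(3),P[1].round(3))
# region segmentation of plates: white near seeds, with depth z
P=dep(S['scene']);print('front edge pts',[ (p,P[p[1],p[0]].round(3)) for p in [(400,142),(225,405),(340,300),(345,285),(200,80),(110,170),(250,40),(300,45),(310,112),(50,310),(80,285),(195,180),(270,120)]])
E
```

```text
cutter tri [0.606 0.105 0.124] z.12 [0.605 0.105 0.125] dep [0.601 0.109 0.13 ] [0.601 0.115 0.133]
marker tri [ 0.434 -0.357  0.123] z.12 [ 0.434 -0.354  0.125] dep [ 0.429 -0.34   0.136] [ 0.426 -0.337  0.135]
brick tri [ 0.605 -0.3    0.143] z.12 [ 0.618 -0.324  0.125] dep [ 0.601 -0.291  0.15 ] [ 0.6   -0.293  0.148]
carton tri [ 0.604 -0.106  0.151] z.12 [ 0.622 -0.134  0.125] dep [ 0.595 -0.091  0.165] [ 0.593 -0.089  0.162]
pc tri [0.426 0.368 0.126] z.12 [0.427 0.368 0.125] dep [0.427 0.368 0.125] [0.424 0.369 0.127]
pm tri [ 0.416 -0.107  0.133] z.12 [ 0.419 -0.115  0.125] dep [ 0.421 -0.119  0.121] [ 0.421 -0.12   0.124]
pb tri [0.437 0.122 0.115] z.12 [0.435 0.13  0.125] dep [0.435 0.13  0.125] [0.43  0.132 0.124]
pk tri [0.604 0.337 0.135] z.12 [0.611 0.332 0.125] dep [0.613 0.331 0.122] [0.616 0.324 0.121]
roll tri [0.519 0.219 0.138] z.12 [0.527 0.211 0.125] dep [0.5   0.241 0.172] [0.496 0.252 0.169]
note tri [0.509 0.015 0.146] z.12 [ 0.523 -0.003  0.125] dep [0.513 0.012 0.141] [0.505 0.017 0.148]
front edge pts [((400, 142), array([0.237, 0.058, 0.473])), ((225, 405), array([0.352, 0.452, 0.118])), ((340, 300), array([0.277, 0.143, 0.114])), ((345, 285), array([0.285, 0.102, 0.115])), ((200, 80), array([ 0.82 , -0.134,  0.35 ])), ((110, 170), array([0.748, 0.254, 0.348])), ((250, 40), array([ 0.735, -0.243,  0.433])), ((300, 45), array([ 0.707, -0.457,  0.344])), ((310, 112), array([ 0.753, -0.632,  0.019])), ((50, 310), array([0.777, 0.468, 0.119])), ((80, 285), array([0.773, 0.391, 0.12 ])), ((195, 180), array([0.719, 0.048, 0.192])), ((270, 120), array([ 0.707, -0.286,  0.186]))]
```

```bash
cat >> h.py <<'E'
def comp(mask,u,v):
    n,l=cv2.connectedComponents(mask.astype(np.uint8)); w=l[max(0,v-4):v+5,max(0,u-4):u+5]; w=w[w>0]
    return (l==np.bincount(w).argmax()) if len(w) else np.zeros_like(mask)
def rect(s,m,z):
    v,u=np.nonzero(m); p=np.array([ray(s,a,b,z)[:2] for a,b in zip(u,v)])
    (c,d,a)=cv2.minAreaRect((p*1000).astype(np.float32))
    if d[0]<d[1]: a+=90;d=d[::-1]
    a=(a+90)%180-90
    q=p-p.mean(0); w,V=np.linalg.eigh(q.T@q); a2=(np.degrees(np.arctan2(V[1,1],V[0,1]))+90)%180-90
    return 'c',np.round(c,1),'size',np.round(d,1),'long-axis deg',round(a,1),round(a2,1),'mean',(p.mean(0)*1000).round(1),len(p)
E
python3 - <<'E'
from h import *
s=snap('scene'); im=s['image'].astype(int); hsv=cv2.cvtColor(s['image'],cv2.COLOR_RGB2HSV).astype(int)
dark=(im.max(2)<75); yel=(hsv[...,0]>22)&(hsv[...,0]<35)&(hsv[...,1]>150)&(hsv[...,2]>120)
P=dep(s); up=(P[...,2]>.155)
for k,m,p,z in [('pc',dark,(218,347),.124),('pm',dark,(333,203),.124),('pb',dark,(278,264),.124),('pk',dark,(156,295),.124),('cutter',yel,(222,230),.13),('brick',dark,(303,140),.14)]:
    print(k,*rect(s,comp(m,*p),z))
c=comp((P[...,2]>.13)&(abs(P[...,0]-.6)<.06)&(abs(P[...,1]+.1)<.07),268,174); q=P[c]; print('carton',cv2.minAreaRect((q[q[:,2]>.163][:,:2]*1000).astype(np.float32)))
c=(P[...,2]>.126)&(abs(P[...,0]-.43)<.07)&(abs(P[...,1]+.35)<.1); q=P[c]; print('marker',cv2.minAreaRect((q[:,:2]*1000).astype(np.float32)))
sh=(P[...,2]>.3)&(P[...,2]<.37)&(P[...,0]>.5)&(P[...,1]<.3)&(P[...,1]>-.4); print('shelf front x', np.percentile(P[sh][:,0],[0.5,2,5,20]), P[sh][:,2].min())
E
```

```text
pc c [428.4 363.9] size [167.1  15.8] long-axis deg -82.4 -82.5 mean [426.8 375.5] 574
pm c [ 423.6 -120.2] size [129.8  11.8] long-axis deg 81.9 81.8 mean [ 424. -118.] 159
pb c [434.4 128.5] size [92.  49.1] long-axis deg 72.5 72.8 mean [434.4 129.7] 688
pk c [613.3 328.2] size [85.5 26.2] long-axis deg 72.4 72.2 mean [613.3 329.1] 408
cutter c [606.  115.5] size [144.6  19.9] long-axis deg 85.2 85.8 mean [604.3 119.5] 214
brick c [ 607.  -302.9] size [115.7  64.2] long-axis deg 81.4 -89.6 mean [ 607.1 -301.7] 453
carton ((606.367919921875, -113.24815368652344), (90.17994689941406, 30.479270935058594), 83.35896301269531)
marker ((440.03900146484375, -325.4014892578125), (178.61354064941406, 62.37864303588867), 71.08419036865234)
shelf front x [0.70347564 0.70427033 0.70511149 0.71077355] 0.3010615043177852
```

>>> move_arm:
  plan:
    - {"offset": [0,0,-1],"twist": 0,"jaw": 1}
    - {"offset": [0.8,-0.3,-1],"twist": 0,"jaw": 1}
    - {"offset": [1,-0.4,0],"twist": 0,"jaw": 1}
    - {"offset": [1,-0.4,0],"twist": 0,"jaw": 1}
    - {"offset": [1,-0.4,0],"twist": 0,"jaw": 1}
    - {"offset": [1,-0.4,0],"twist": 0,"jaw": 1}
    - {"offset": [1,-0.4,0],"twist": 0,"jaw": 1}
    - {"offset": [0,0,0],"twist": 0,"jaw": 1}

```text
clock: 1.3
position: [0.4111, -0.3074, 0.2988]
tool_rot: [[0.897, 0.443, 0.001], [0.443, -0.897, 0.0], [0.001, -0.0, -1.0]]
wrist_force: [0.1, -0.4, -0.1]
finger_gap: 0.0928
finger_force: 0.0
```

```bash
python3 - <<'E'
from h import *
for n in ['scene','side']:
    s=snap(n);P=dep(s).reshape(-1,3)
    a=P[(P[:,0]>.697)&(P[:,0]<.712)&(P[:,2]>.2)&(P[:,2]<.4)&(abs(P[:,1])<.5)]
    print(n,'shelf face z',np.percentile(a[:,2],[0,2,10,50,90,98,100]).round(3),len(a))
    for y in (-.3,-.1,.1,.3): 
        b=a[abs(a[:,1]-y)<.05]; print(y,len(b),b[:,2].min() if len(b) else 0,b[:,0].min() if len(b) else 0)
    st=env.sense();q=(P-st['position'])@st['tool_rot']; q=q[(abs(q[:,0])<.15)&(abs(q[:,1])<.15)&(q[:,2]<.0)&(q[:,2]>-.35)]
    for h in np.arange(-.34,0,.02):
        r=q[abs(q[:,2]-h)<.01]
        if len(r)>3: print(round(h,2),len(r),r[:,:2].min(0).round(3),r[:,:2].max(0).round(3))
s=snap('wrist','w1.png')
E
```

```text
scene shelf face z [0.215 0.33  0.332 0.343 0.349 0.351 0.386] 3171
-0.3 162 0.3286182228866836 0.7010652990088684
-0.1 224 0.3284583199615752 0.7031877008214872
0.1 324 0.32825875151727374 0.7021559495020107
0.3 476 0.3291533175740369 0.7021645020629577
-0.28 115 [-0.015 -0.042] [ 0.038 -0.016]
-0.26 281 [-0.017 -0.043] [0.044 0.007]
-0.24 274 [-0.017 -0.043] [0.04  0.003]
-0.22 269 [-0.018 -0.045] [ 0.042 -0.   ]
-0.2 218 [-0.02  -0.044] [0.042 0.001]
-0.18 330 [-0.022 -0.047] [0.04 0.02]
-0.16 181 [-0.02  -0.047] [ 0.038 -0.003]
-0.14 196 [-0.02  -0.046] [0.027 0.017]
-0.12 493 [-0.019 -0.101] [0.038 0.095]
-0.1 308 [-0.017 -0.096] [0.039 0.091]
-0.08 85 [-0.017 -0.092] [0.038 0.048]
-0.06 68 [-0.006 -0.071] [ 0.012 -0.05 ]
-0.04 59 [-0.006 -0.07 ] [ 0.012 -0.052]
-0.02 65 [-0.006 -0.068] [0.012 0.04 ]
side shelf face z [0.201 0.311 0.333 0.343 0.351 0.352 0.398] 1670
-0.3 92 0.33083910907272285 0.6998481125339997
-0.1 126 0.32799488773273777 0.6993918111650271
0.1 173 0.32957519890298614 0.7001764264485719
0.3 238 0.32868163321693256 0.70008234142691
-0.34 140 [ 0.022 -0.149] [0.067 0.016]
-0.32 26 [ 0.032 -0.111] [0.061 0.001]
-0.3 81 [ 0.001 -0.043] [ 0.037 -0.002]
-0.28 98 [ 0.002 -0.043] [0.046 0.01 ]
-0.26 108 [ 0.001 -0.045] [0.049 0.013]
-0.24 90 [-0.    -0.044] [ 0.037 -0.006]
-0.22 100 [-0.002 -0.045] [0.039 0.009]
-0.2 81 [-0.003 -0.045] [0.039 0.007]
-0.18 117 [-0.005 -0.049] [0.037 0.012]
-0.16 72 [-0.005 -0.048] [0.036 0.002]
-0.14 71 [-0.004 -0.052] [0.024 0.013]
-0.12 181 [-0.004 -0.102] [0.036 0.097]
-0.1 131 [-0.002 -0.097] [0.037 0.082]
-0.08 34 [-0.006 -0.091] [0.035 0.046]
-0.06 34 [-0.007 -0.07 ] [ 0.01  -0.057]
-0.04 37 [-0.008 -0.069] [ 0.009 -0.056]
-0.02 51 [-0.009 -0.071] [0.01  0.052]
```

View pics/w1.png

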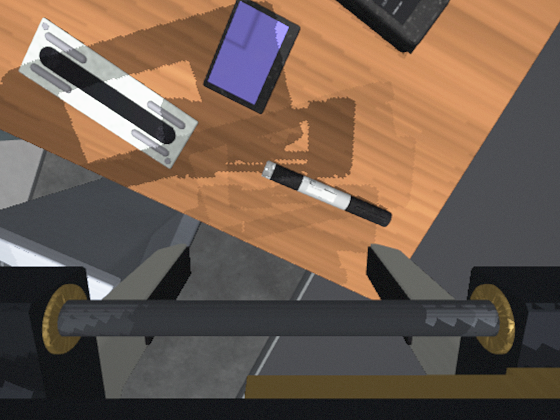

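The wrist view shows the marker from (265,170) to (390,218), its plate around (108,95), the purple pad, and a corner of the brick at the top right. Now to the view over the cutter.

>>> move_arm:
  plan:
    - {"offset": [0.5,-0.5,0],"twist": -1,"jaw": 1}
    - {"offset": [0.6,-0.4,0],"twist": -1,"jaw": 1}
    - {"offset": [0.6,-0.4,0],"twist": -1,"jaw": 1}
    - {"offset": [0.6,-0.3,0],"twist": -1,"jaw": 1}
    - {"offset": [0.7,-0.3,0],"twist": -1,"jaw": 1}
    - {"offset": [0.7,-0.2,0],"twist": -1,"jaw": 1}
    - {"offset": [0.7,-0.2,0],"twist": -1,"jaw": 1}
    - {"offset": [0.7,-0.1,0],"twist": -1,"jaw": 1}
    - {"offset": [0.7,0,0],"twist": -1,"jaw": 1}
    - {"offset": [0.7,0,0],"twist": -1,"jaw": 1}
    - {"offset": [0.7,0.1,0],"twist": -1,"jaw": 1}
    - {"offset": [0.7,0.1,0],"twist": -1,"jaw": 1}

```text
clock: 2.95
position: [0.5323, 0.009, 0.2985]
tool_rot: [[0.068, 0.998, -0.0], [0.998, -0.068, -0.0], [-0.0, -0.0, -1.0]]
wrist_force: [0.2, -0.2, -0.4]
finger_gap: 0.0935
finger_force: 0.0
```

```bash
python3 - <<'E'
from h import *
s=snap('wrist','w2.png'); print(env.sense()['position'],env.sense()['tool_rot'][:2,0],env.sense()['qpos'].round(2))
E
```

```text
[0.53278999 0.01205228 0.29845495] [0.06304869 0.99800812] [-0.19  0.19  1.44  0.    1.52 -0.13]
```

View pics/w2.png

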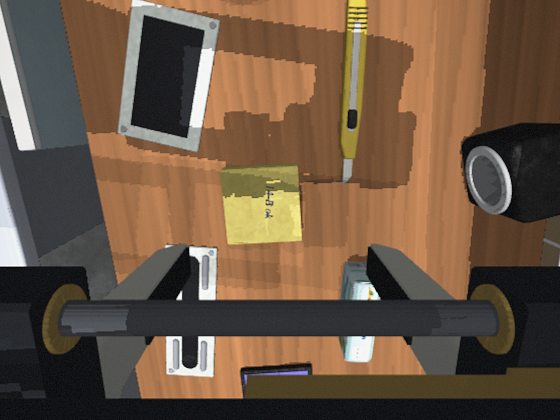

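The cutter spans (347,180) at the blade tip to (356,0), with the brick plate at (170,75), the notes at (262,205) and the carton at (357,310). I take one more view further on.

>>> move_arm:
  plan:
    - {"offset": [0.8,0,0],"twist": 0,"jaw": 1}
    - {"offset": [0.8,0,0],"twist": 0,"jaw": 1}
    - {"offset": [0,0,0],"twist": 0,"jaw": 1}

```text
clock: 3.38
position: [0.5364, 0.0738, 0.2985]
tool_rot: [[0.068, 0.998, -0.0], [0.998, -0.068, -0.0], [-0.0, -0.0, -1.0]]
wrist_force: [0.5, -0.2, -0.1]
finger_gap: 0.093
finger_force: 0.0
```

```bash
cat >> h.py <<'E'
def tri(obs):
    A=0;B=0
    for s,(u,v) in obs:
        c=-s['R'].T@s['t'];d=s['R'].T@np.array([(u-s['cx'])/s['f'],(v-s['cy'])/s['f'],1]);d/=np.linalg.norm(d)
        M=np.eye(3)-np.outer(d,d);A=A+M;B=B+M@c
    return np.linalg.solve(A,B)
def masks(s):
    h=cv2.cvtColor(s['image'],cv2.COLOR_RGB2HSV).astype(int); H,S,V=h[...,0],h[...,1],h[...,2]
    return dict(yel=(H>20)&(H<36)&(S>130)&(V>70), dark=V<62, white=(S<50)&(V>90), H=H,S=S,V=V)
def pix(s,X):
    c=s['R']@np.asarray(X)+s['t']; return c[0]/c[2]*s['f']+s['cx'],c[1]/c[2]*s['f']+s['cy']
E
python3 - <<'E'
from h import *
import pickle
s=snap('wrist','w3.png'); pickle.dump(s,open('w3.pkl','wb')); st=env.sense(); print(st['position'],st['tool_rot'][:2,0])
m=masks(s)
u,v=map(int,pix(s,[.605,.13,.13])); print(u,v); c=comp(m['yel'],u,v); print('cutter body',*rect(s,c,.132)); 
vv,uu=np.nonzero(c); print('rows',vv.min(),vv.max())
P=dep(s);print('cutter depth z',np.percentile(P[c][:,2],[5,25,50,75,95]).round(4))
u,v=map(int,pix(s,[.434,.129,.124])); c=comp(m['dark'],u,v); print('pb',*rect(s,c,.124)); print('z',np.median(P[c][:,2]))
E
```

```text
[0.53640232 0.07283484 0.29853828] [0.06893283 0.997621  ]
345 133
cutter body c [608.  112.7] size [142.7  19.8] long-axis deg 85.7 85.9 mean [607.5 117.5] 1997
rows 73 222
cutter depth z [0.126  0.132  0.1327 0.1333 0.1341]
pb c [433.5 126.9] size [98.1 55.2] long-axis deg 73.0 73.4 mean [433.7 128.5] 5537
z 0.12480919099719448
```

View pics/w3.png

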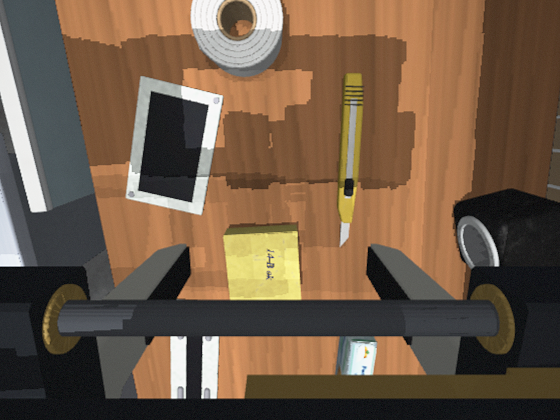

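>>> move_arm:
  plan:
    - {"offset": [0.3,0,1],"twist": 0,"jaw": 0}
    - {"offset": [0.4,0,1],"twist": 0,"jaw": 0}
    - {"offset": [0.57,0,1],"twist": 0,"jaw": 0}
    - {"offset": [0,0.8,0.2],"twist": 0,"jaw": 0}
    - {"offset": [0,0.91,0],"twist": 0,"jaw": 0}
    - {"offset": [0,0,0],"twist": 0,"jaw": 0}

```text
clock: 4.18
position: [0.6102, 0.1171, 0.1698]
tool_rot: [[0.072, 0.997, 0.0], [0.997, -0.072, -0.001], [-0.001, 0.0, -1.0]]
wrist_force: [-0.5, -0.6, 0.3]
finger_gap: 0.0464
finger_force: 0.0
```

```bash
python3 - <<'E'
from h import *
import pickle
w3=pickle.load(open('w3.pkl','rb'))
s=snap('scene');t=snap('side'); m=masks(w3)
print(env.sense()['position'], env.sense()['tool_rot'][:2,0])
# two views: yellow centroid, wrist + side/scene
w=np.nonzero(comp(m['yel'],345,133))[::-1]
for q,p in ((s,(222,230)),(t,(236,237))):
    c=comp(masks(q)['yel'],*map(int,pix(q,[.607,.13,.132]))); d=np.nonzero(c)[::-1]; print(len(d[0]), tri([(w3,(w[0].mean(),w[1].mean())),(q,(d[0].mean(),d[1].mean()))]).round(4))
E
```

```text
[0.60784836 0.11801916 0.17017286] [0.07066397 0.99750005]
313 [0.6102 0.1185 0.1219]
175 [0.609  0.1184 0.1253]
```

>>> move_arm:
  plan:
    - {"offset": [0,0,0.6],"twist": 0,"jaw": 0}
    - {"offset": [0,0,0.58],"twist": 0,"jaw": 0}
    - {"offset": [0,0,0],"twist": 0,"jaw": 0}
    - {"offset": [0,0,0],"twist": 0,"jaw": -1}
    - {"offset": [0,0,0],"twist": 0,"jaw": -1}
    - {"offset": [0,0,0],"twist": 0,"jaw": -1}
    - {"offset": [0,0,0],"twist": 0,"jaw": -1}
  force: 20

```text
clock: 5.15
position: [0.6084, 0.1198, 0.1242]
tool_rot: [[0.069, 0.998, 0.001], [0.998, -0.069, -0.0], [0.0, 0.001, -1.0]]
wrist_force: [-0.2, -1.0, 2.6]
finger_gap: 0.0178
finger_force: 20.0
```

>>> move_arm:
  plan:
    - {"offset": [0,0,-0.5],"twist": 0,"jaw": -1}
    - {"offset": [0,0,-0.7],"twist": 0,"jaw": -1}
    - {"offset": [0,-1,0],"twist": 0,"jaw": -1}
    - {"offset": [0,-1,-0.3],"twist": 0,"jaw": -1}
    - {"offset": [0,-0.5,-1],"twist": 0,"jaw": -1}
    - {"offset": [0.5,-0.2,-1],"twist": 0,"jaw": -1}
    - {"offset": [1,0,-0.8],"twist": -0.8,"jaw": -1}
    - {"offset": [1,0,0],"twist": -0.8,"jaw": -1}
    - {"offset": [1,0,0],"twist": -0.8,"jaw": -1}
    - {"offset": [0.3,0,0],"twist": 0,"jaw": -1}
    - {"offset": [0,0,0],"twist": 0,"jaw": -1}

```text
clock: 6.52
position: [0.4995, 0.279, 0.2951]
tool_rot: [[-0.141, 0.99, -0.001], [0.99, 0.141, -0.001], [-0.001, -0.001, -1.0]]
wrist_force: [0.5, -0.1, -1.0]
finger_gap: 0.0183
finger_force: 20.0
```

```bash
python3 - <<'E'
from h import *
import pickle
s=snap('wrist','w4.png'); pickle.dump(s,open('w4.pkl','wb')); st=env.sense(); print(st['position'],st['tool_rot'][:2,0],st['finger_gap'])
m=masks(s);P=dep(s)
u,v=map(int,pix(s,[.428,.36,.124])); c=comp(m['dark'],u,v); print(u,v,'pc',*rect(s,c,.124),'z',np.median(P[c][:,2]))
vv,uu=np.nonzero(c);print(vv.min(),vv.max())
E
```

```text
[0.49975761 0.27828071 0.29519082] [-0.13986417  0.99017036] 0.018080467887162374
216 101 pc c [426.1 372.7] size [146.1  20.1] long-axis deg -82.3 -82.3 mean [425.  380.9] 3079 z 0.12482402874179085
0 165
```

View pics/w4.png

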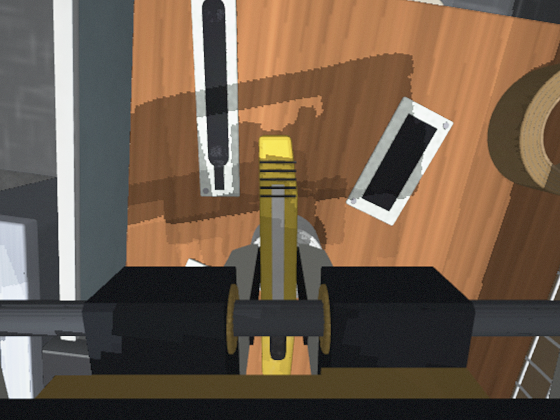

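The cutter is held, with its butt at (276,145). The cutter plate runs from (218,195) up past the top edge, and the carton plate is at (400,160). I move 50 mm further along.

>>> move_arm:
  plan:
    - {"offset": [0.7,0,0],"twist": 0,"jaw": -1}
    - {"offset": [0.6,0,0],"twist": 0,"jaw": -1}
    - {"offset": [0,0,0],"twist": 0,"jaw": -1}

```text
clock: 6.95
position: [0.4927, 0.33, 0.2953]
tool_rot: [[-0.14, 0.99, -0.0], [0.99, 0.14, -0.0], [-0.0, -0.0, -1.0]]
wrist_force: [0.3, -0.6, -0.6]
finger_gap: 0.0184
finger_force: 20.0
```

```bash
python3 - <<'E'
from h import *
import pickle
s=snap('wrist','w5.png'); pickle.dump(s,open('w5.pkl','wb')); st=env.sense(); print(st['position'],st['tool_rot'][:2,0],st['finger_gap'])
m=masks(s);P=dep(s)
for V in (62,85):
    u,v=map(int,pix(s,[.427,.375,.124])); c=comp(m['V']<V,u,v); print(u,v,'pc',*rect(s,c,.124),'z',np.median(P[c][:,2]))
    vv,uu=np.nonzero(c);print(vv.min(),vv.max())
u,v=map(int,pix(s,[.613,.328,.124])); c=comp(m['dark'],u,v); print('pk',*rect(s,c,.124),'z',np.median(P[c][:,2]))
# plate outlines
for n,X in (('pc',[.427,.375,.124]),('pk',[.613,.328,.124])):
    u,v=map(int,pix(s,X)); c=(m['S']<60); c=comp(cv2.morphologyEx(c.astype(np.uint8),cv2.MORPH_OPEN,np.ones((3,3)))>0,u,v); print(n,'plate',*rect(s,c,.124))
c=comp(m['yel'],276,165);vv,uu=np.nonzero(c);print('cutter img',uu.min(),uu.max(),vv.min(),vv.max())
for r in (vv.min()+8,vv.min()+30,vv.min()+60): print(r,uu[vv==r].min(),uu[vv==r].max())
q=P[c];print(np.median(q[:,2]))
print(rect(s,c&(np.arange(420)[:,None]<250),np.median(q[:,2])))
E
```

```text
[0.49282834 0.32920855 0.29534163] [-0.13957177  0.9902115 ] 0.017961104892300076
218 140 pc c [427.6 361.9] size [172.5  19.9] long-axis deg -82.5 -82.4 mean [426.8 366.9] 2776 z 0.12483426575805318
60 237
218 140 pc c [427.4 361.9] size [172.5  20.5] long-axis deg -82.8 -82.5 mean [426.3 371.2] 3290 z 0.1248385565604411
60 237
pk c [612.4 326.7] size [91.2 31.8] long-axis deg 72.3 72.5 mean [612.9 327.9] 2621 z 0.12472307754524667
pc plate c [427.7 362.4] size [187.1  40.4] long-axis deg -82.5 -82.5 mean [426.8 370.7] 7686
pk plate c [611.9 327. ] size [115.8  56.8] long-axis deg 72.4 72.0 mean [612.3 329.2] 5840
cutter img 258 294 135 169
143 258 291
165 259 293Traceback (most recent call last):
  File "<stdin>", line 13, in <module>
    return umr_minimum(a, axis, None, out, keepdims, initial, where)
ValueError: zero-size array to reduction operation minimum which has no identity
```

View pics/w5.png

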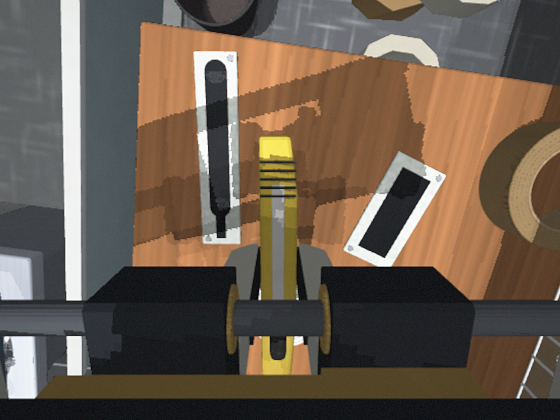

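```bash
python3 - <<'E'
from h import *
import pickle
for f,st in (('w4.pkl',([.49976,.27828],[-.13986,.99017])),('w5.pkl',([.49283,.32921],[-.13957,.99021]))):
    s=pickle.load(open(f,'rb'));m=masks(s)
    c=comp(m['yel'],276,150);vv,uu=np.nonzero(c);r=vv.min();x=uu[vv<r+6]
    X=ray(s,(x.min()+x.max())/2,r-.5,.303);d=X[:2]-st[0];T=np.array(st[1]);print(r,'along',d@T,'lat',d@[T[1],-T[0]])
D=np.array([.4249,.3830])-[.49283,.32921];a=np.radians(97.5);print('tool units',D@[np.cos(a),np.sin(a)]/.04,D@[np.sin(a),-np.cos(a)]/.04,(.29534-.1287)/.04)
E
```

```text
135 along 0.06575438479158989 lat -0.002099788770076067
135 along 0.06574960353796068 lat -0.0022139265546556597
tool units 1.5549115832701341 -1.5081961388401588 4.1659999999999995
```

```bash
python3 - <<'E'
from h import *
import pickle
s=pickle.load(open('w5.pkl','rb'));m=masks(s);Y=m['yel']
L=[];
for r in range(140,232,3):
    x=np.nonzero(Y[r,245:310])[0]+245
    if len(x)>4: L.append((ray(s,x.min()-.5,r,.303)[:2],ray(s,x.max()+.5,r,.303)[:2]))
L=np.array(L)
for k in (0,1):
    vx,vy,*_=cv2.fitLine((L[:,k]*1000).astype(np.float32),cv2.DIST_HUBER,0,.01,.01).ravel();print(np.degrees(np.arctan2(vy,vx))%180)
T=np.array([-.13957,.99021]);mid=L.mean(1)-[.49283,.32921];print((mid@[T[1],-T[0]]*1000).round(1),(mid@T*1000).round(0))
print((np.linalg.norm(L[:,0]-L[:,1],axis=1)*1000).round(1))
E
```

```text
98.17885
102.69465
[-2.2 -2.2 -2.  -2.  -1.8 -1.8 -1.5 -1.5 -1.3 -1.3 -1.1 -0.8 -0.6 -0.6
 -0.4 -0.6 -0.4 -0.3 -0.6 -0.6 -0.6 -0.6 -0.6 -0.6 -0.6 -0.6 -0.6] [63. 62. 61. 59. 58. 56. 55. 52. 51. 48. 47. 44. 42. 39. 38. 36. 35. 34.
 32. 31. 29. 28. 26. 25. 23. 21. 20.]
[14.7 15.7 15.2 15.3 15.8 15.8 16.3 16.4 16.9 17.  17.5 17.1 17.6 17.7
 18.2 17.8 18.3 18.3 17.9 17.9 18.  18.  18.  18.1 18.1 18.2 18.2]
```

>>> move_arm:
  plan:
    - {"offset": [0.5,-0.5,0.5],"twist": 0.1,"jaw": -1}
    - {"offset": [0.5,-0.5,1],"twist": 0,"jaw": -1}
    - {"offset": [0.55,-0.5,1],"twist": 0,"jaw": -1}
    - {"offset": [0,0,0.8],"twist": 0,"jaw": -1}
    - {"offset": [0,0,0.5],"twist": 0,"jaw": -1}
    - {"offset": [0,0,0.2],"twist": 0,"jaw": -1}
    - {"offset": [0,0,0.13],"twist": 0,"jaw": -1}
    - {"offset": [0,0,0],"twist": 0,"jaw": -1}

```text
clock: 8.0
position: [0.4254, 0.3834, 0.1307]
tool_rot: [[-0.131, 0.991, 0.001], [0.991, 0.131, 0.0], [0.0, 0.001, -1.0]]
wrist_force: [0.1, 0.2, -1.3]
finger_gap: 0.0183
finger_force: 20.0
```

>>> move_arm:
  plan:
    - {"offset": [0,0,0.05],"twist": 0,"jaw": -1}
    - {"offset": [0,0,0],"twist": 0,"jaw": -1}
    - {"offset": [0,0,0],"twist": 0,"jaw": -0.3}
    - {"offset": [0,0,0],"twist": 0,"jaw": -0.3}
    - {"offset": [0,0,0],"twist": 0,"jaw": -0.3}
    - {"offset": [0,0,-0.5],"twist": 0,"jaw": 0}
    - {"offset": [-1,0,-1],"twist": 0,"jaw": 1}
    - {"offset": [-1,0,-1],"twist": 0,"jaw": 1}
    - {"offset": [-1,0,-1],"twist": 0,"jaw": 1}
    - {"offset": [0,0,-0.6],"twist": 0,"jaw": 1}
    - {"offset": [0,0,0],"twist": 0,"jaw": 1}

```text
clock: 9.38
position: [0.4417, 0.2647, 0.2943]
tool_rot: [[-0.131, 0.991, 0.005], [0.991, 0.131, 0.002], [0.001, 0.005, -1.0]]
wrist_force: [0.2, 0.2, -0.8]
finger_gap: 0.0879
finger_force: 0.0
```

```bash
cat >> h.py <<'E'
def edges(s,m,u0,u1,rows,z):
    L=[]
    for r in rows:
        x=np.nonzero(m[r,u0:u1])[0]+u0
        if len(x)>4: L.append((ray(s,x.min()-.5,r,z)[:2]+ray(s,x.max()+.5,r,z)[:2])/2)
    return np.array(L)*1000
E
python3 - <<'E'
from h import *
s=snap('wrist','w6.png');st=env.sense();print(st['position'],st['tool_rot'][:2,0])
m=masks(s);P=dep(s)
u,v=map(int,pix(s,[.426,.375,.136])); c=comp(m['yel'],u,v);print(u,v,*rect(s,c,.136),np.median(P[c][:,2]))
u,v=map(int,pix(s,[.427-.01,.44,.124])); c=comp(cv2.morphologyEx((m['S']<60).astype(np.uint8),cv2.MORPH_OPEN,np.ones((3,3)))>0,u,v); print('plate',*rect(s,c,.124))
E
```

```text
[0.44085144 0.26477887 0.29251038] [-0.13130323  0.99134218]
276 76 c [426.6 366.7] size [123.5  18.2] long-axis deg -82.1 -82.8 mean [426.7 367.6] 1864 0.1368730165537094Traceback (most recent call last):
  File "<stdin>", line 5, in <module>
  File "h.py", line 21, in rect
    (c,d,a)=cv2.minAreaRect((p*1000).astype(np.float32))
            ~~~~~~~~~~~~~~~^^^^^^^^^^^^^^^^^^^^^^^^^^^^^
cv2.error: OpenCV(4.12.0) /io/opencv/modules/imgproc/src/convhull.cpp:143: error: (-215:Assertion failed) total >= 0 && (depth == CV_32F || depth == CV_32S) in function 'convexHull'
```

View pics/w6.png

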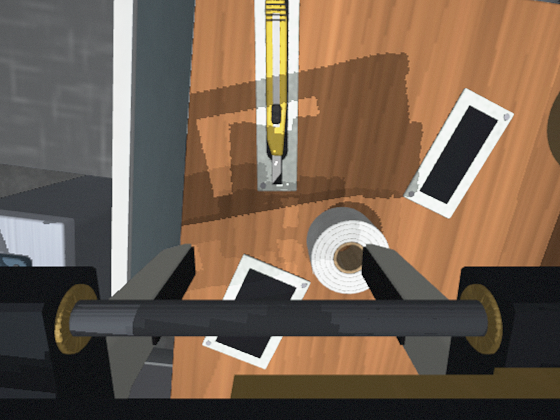

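```bash
python3 - <<'E'
from h import *
s=snap('wrist');m=masks(s)
c=comp(m['yel'],276,76); vv,uu=np.nonzero(c); r=vv.max(); x=uu[vv>r-3].mean(); X=ray(s,x,r+.5,.136)[:2]*1000
a=np.array([-.1305,.9914]); print('body front along (want -58)',(X-[427.6,362.2])@a)
w=comp((m['S']<60)&(m['V']>90),284,186); vv,uu=np.nonzero(w);print(vv.max()); X=ray(s,277,vv.max()-1,.124)[:2]*1000; print('plate end (want -94)',(X-[427.6,362.2])@a)
E
```

```text
body front along (want -58) -57.36769412263132
191
plate end (want -94) -92.8228825524937
```

>>> move_arm:
  plan:
    - {"offset": [-1,0,0],"twist": 0.5,"jaw": 1}
    - {"offset": [-1,0,0],"twist": 0.5,"jaw": 1}
    - {"offset": [-1,0,0],"twist": 0.5,"jaw": 1}
    - {"offset": [-1,0,0],"twist": 0,"jaw": 1}
    - {"offset": [-1,0,0],"twist": 0,"jaw": 1}
    - {"offset": [-1,0,0],"twist": 0,"jaw": 1}
    - {"offset": [-1,0,0],"twist": 0,"jaw": 1}
    - {"offset": [-1,0,0],"twist": 0,"jaw": 1}
    - {"offset": [-1,0,0],"twist": 0,"jaw": 1}
    - {"offset": [-1,0,0],"twist": 0,"jaw": 1}
    - {"offset": [-1,0,0],"twist": 0,"jaw": 1}
    - {"offset": [-1,0,0],"twist": 0,"jaw": 1}

```text
clock: 10.98
position: [0.4511, -0.215, 0.2901]
tool_rot: [[-0.002, 1.0, -0.003], [1.0, 0.002, 0.002], [0.002, -0.003, -1.0]]
wrist_force: [0.1, 1.1, 0.5]
finger_gap: 0.0934
finger_force: 0.0
```

```bash
python3 - <<'E'
from h import *
import pickle
s=snap('wrist','w7.png');st=env.sense();print(st['position'],st['tool_rot'][:2,0]); pickle.dump(s,open('w7.pkl','wb'))
m=masks(s);P=dep(s)
u,v=map(int,pix(s,[.424,-.12,.124]));print(u,v); c=comp(m['dark'],u,v); print('pm',*rect(s,c,.124)) if c.any() else 0
E
```

```text
[ 0.45115242 -0.2197219   0.28974186] [1.81131604e-04 9.99999461e-01]
250 96
pm c [ 421.7 -129.4] size [128.4  18.1] long-axis deg 81.9 82.3 mean [ 420.6 -135.9] 2140
```

>>> move_arm:
  plan:
    - {"offset": [-1,0,0],"twist": 0,"jaw": 1}
    - {"offset": [-1,0,0],"twist": 0,"jaw": 1}
    - {"offset": [-1,0,0],"twist": 0,"jaw": 1}
    - {"offset": [-0.5,0,0],"twist": 0,"jaw": 1}
    - {"offset": [0,0,0],"twist": 0,"jaw": 1}

```text
clock: 11.65
position: [0.4515, -0.3547, 0.2907]
tool_rot: [[-0.0, 1.0, -0.002], [1.0, 0.0, 0.002], [0.002, -0.002, -1.0]]
wrist_force: [-0.5, -0.7, -0.1]
finger_gap: 0.0928
finger_force: 0.0
```

```bash
python3 - <<'E'
from h import *
import pickle
s=snap('wrist','w8.png');st=env.sense();print(st['position'],st['tool_rot'][:2,0]); pickle.dump(s,open('w8.pkl','wb'))
E
```

```text
[ 0.45166367 -0.3537611   0.29119146] [-9.8801970e-04  9.9999709e-01]
```

View pics/w8.png

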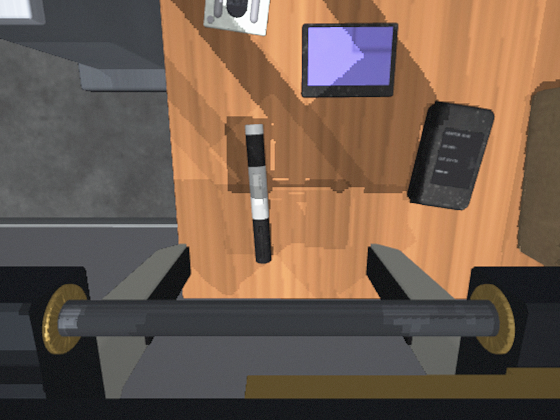

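The marker runs from (255,124) to (263,263). The brick is at (451,155), with the purple pad between them, and it all matches the earlier measurements.

```bash
python3 - <<'E'
from h import *
import pickle
s=pickle.load(open('w8.pkl','rb'));m=masks(s);P=dep(s);Z=P[...,2]
c=comp((Z>.128)&(Z<.16)&(np.arange(560)<295)&(np.arange(420)[:,None]<275),259,180)
print('marker depthmask',*rect(s,c,.1285),'top z',np.percentile(Z[c],[50,90]))
c2=comp((m['S']<95)&(np.arange(560)<295)&(np.arange(560)>240)&(np.arange(420)[:,None]<275),259,180); print('marker sat',*rect(s,c2,.1285))
b=comp((Z>.143)&(Z<.17),450,155); print('brick top',*rect(s,b,np.median(Z[b])),np.median(Z[b]))
# two-view height checks scene+wrist
q=snap('scene');mq=masks(q);Pq=dep(q)
cq=comp((Pq[...,2]>.143)&(Pq[...,2]<.17),303,138); f=lambda k:(np.nonzero(k)[1].mean(),np.nonzero(k)[0].mean()); print('brick tri',tri([(s,f(b)),(q,f(cq))]).round(4))
s7=pickle.load(open('w7.pkl','rb'));m7=masks(s7)
u,v=map(int,pix(s7,[.424,-.12,.124])); d=comp(m7['V']<85,u,v); vv,uu=np.nonzero(d);print(vv.min(),vv.max(),*rect(s7,d,.124))
w=comp((m7['S']<60),u,v);vv,uu=np.nonzero(w);print(vv.min(),vv.max(),'plate',*rect(s7,w,.124))
print(Z[b].min(), np.median(dep(s7)[d][:,2]))
E
```

```text
marker depthmask c [ 431.8 -354.8] size [141.1  17.3] long-axis deg -86.7 -86.7 mean [ 431.6 -350.5] 2380 top z [0.13625388 0.1380912 ]
marker sat c [ 431.3 -354.3] size [140.2  17.7] long-axis deg -86.9 -86.7 mean [ 431.1 -349.8] 2349
brick top c [ 608.4 -314.1] size [91.8 52. ] long-axis deg 81.6 81.4 mean [ 608.9 -312.5] 5797 0.1503998248707367
brick tri [ 0.6128 -0.3125  0.1434]
16 174 c [ 422.5 -122.6] size [142.   18.5] long-axis deg 81.8 81.9 mean [ 422.9 -120.3] 2968
0 188 plate c [ 422.8 -122.5] size [163.9  56.2] long-axis deg 81.9 81.8 mean [ 423.5 -117.5] 11064
0.14302266154238133 0.12481800044918653
```

>>> move_arm:
  plan:
    - {"offset": [0,-0.5,0],"twist": -0.65,"jaw": 0}
    - {"offset": [0,0,1],"twist": 0,"jaw": -0.2}
    - {"offset": [0,0,1],"twist": 0,"jaw": -0.2}
    - {"offset": [0,0,1],"twist": 0,"jaw": -0.2}
    - {"offset": [0,0,0.8],"twist": 0,"jaw": -0.2}
    - {"offset": [0,0,0.42],"twist": 0,"jaw": -0.2}
    - {"offset": [0,0,0],"twist": 0,"jaw": -0.2}
    - {"offset": [0,0,0],"twist": 0,"jaw": -1}
    - {"offset": [0,0,0],"twist": 0,"jaw": -1}
    - {"offset": [0,0,0],"twist": 0,"jaw": -1}
  force: 10

```text
clock: 13.0
position: [0.4321, -0.355, 0.1244]
tool_rot: [[-0.058, 0.998, 0.001], [0.998, 0.058, -0.001], [-0.001, 0.001, -1.0]]
wrist_force: [0.7, -0.1, 3.7]
finger_gap: 0.0167
finger_force: 10.0
```

>>> move_arm:
  plan:
    - {"offset": [0,0,-0.7],"twist": 0.76,"jaw": -1}
    - {"offset": [0,0,-0.7],"twist": 0.76,"jaw": -1}
    - {"offset": [0,0,-0.5],"twist": 0.76,"jaw": -1}
    - {"offset": [1,-0.2,0],"twist": 0,"jaw": -1}
    - {"offset": [1,-0.2,0],"twist": 0,"jaw": -1}
    - {"offset": [1,-0.2,0],"twist": 0,"jaw": -1}
    - {"offset": [1,-0.2,0],"twist": 0,"jaw": -1}
    - {"offset": [1,-0.2,0],"twist": 0,"jaw": -1}
    - {"offset": [0.72,-0.05,0],"twist": 0,"jaw": -1}
    - {"offset": [0,0,0.9],"twist": 0,"jaw": -1}
    - {"offset": [0,0,0.7],"twist": 0,"jaw": -1}
    - {"offset": [0,0,0],"twist": 0,"jaw": -1}

```text
clock: 14.5
position: [0.4209, -0.1215, 0.1342]
tool_rot: [[0.141, 0.99, -0.003], [0.99, -0.141, 0.002], [0.002, -0.004, -1.0]]
wrist_force: [-0.4, -0.3, -0.0]
finger_gap: 0.0168
finger_force: 10.0
```

>>> move_arm:
  plan:
    - {"offset": [-0.02,0.04,0.06],"twist": 0,"jaw": -1}
    - {"offset": [0,0,0.07],"twist": 0,"jaw": -1}
    - {"offset": [0,0,0],"twist": 0,"jaw": -1}
    - {"offset": [0,0,0],"twist": 0,"jaw": -1}

```text
clock: 15.0
position: [0.424, -0.1235, 0.1306]
tool_rot: [[0.141, 0.99, 0.001], [0.99, -0.141, -0.0], [-0.0, 0.001, -1.0]]
wrist_force: [-0.2, 0.0, -1.0]
finger_gap: 0.0166
finger_force: 10.0
```

>>> move_arm:
  plan:
    - {"offset": [0.01,-0.02,0.05],"twist": 0,"jaw": -1}
    - {"offset": [0,0,0],"twist": 0,"jaw": -1}
    - {"offset": [0,0,0],"twist": 0,"jaw": -1}

```text
clock: 15.38
position: [0.4232, -0.1229, 0.1284]
tool_rot: [[0.141, 0.99, 0.0], [0.99, -0.141, -0.0], [-0.0, 0.0, -1.0]]
wrist_force: [0.3, -0.7, 2.2]
finger_gap: 0.0166
finger_force: 10.0
```

```bash
python3 - <<'E'
from h import *
for i in range(3):
    st=env.sense();print(st['position'],st['wrist_force']); eyes.snapshot('wrist')
E
```

```text
[ 0.42320159 -0.12293539  0.12842832] [ 0.34334145 -0.73963372  2.23350535]
[ 0.42322325 -0.12295744  0.12842951] [ 1.03576862 -0.77121275  2.53623309]
[ 0.42323509 -0.12295302  0.1284513 ] [-0.80898655 -0.17526868  1.76876345]
```

>>> move_arm:
  plan:
    - {"offset": [0,0,0],"twist": 0,"jaw": -0.3}
    - {"offset": [0,0,0],"twist": 0,"jaw": -0.3}
    - {"offset": [0,0,0],"twist": 0,"jaw": -0.3}
    - {"offset": [0,0,-0.6],"twist": 0,"jaw": -0.3}
    - {"offset": [-0.6,0.2,-1],"twist": 0,"jaw": 0.6}
    - {"offset": [-0.8,0.4,-1],"twist": 0,"jaw": 1}
    - {"offset": [-0.8,0.5,-1],"twist": 0,"jaw": 1}
    - {"offset": [-0.8,0.5,-0.4],"twist": 0,"jaw": 1}
    - {"offset": [0,0,0],"twist": 0,"jaw": 1}
    - {"offset": [0,0,0],"twist": 0,"jaw": 1}

```text
clock: 16.77
position: [0.4688, -0.2499, 0.2872]
tool_rot: [[0.141, 0.99, -0.002], [0.99, -0.141, 0.002], [0.002, -0.002, -1.0]]
wrist_force: [-0.2, -0.2, -0.2]
finger_gap: 0.0883
finger_force: 0.0
```

```bash
python3 - <<'E'
from h import *
import pickle
s=snap('wrist','w9.png');st=env.sense();print(st['position'],st['tool_rot'][:2,0]); pickle.dump(s,open('w9.pkl','wb'))
m=masks(s);P=dep(s);Z=P[...,2]
u,v=map(int,pix(s,[.4227,-.1225,.124]));print(u,v)
w=comp((m['S']<60),u,v);vv,uu=np.nonzero(w);print(vv.min(),vv.max(),'plate',*rect(s,w,.124))
c=comp((Z>.1305)&w,u,v);vv,uu=np.nonzero(c);print(vv.min(),vv.max(),'marker',*rect(s,c,.133))
E
```

```text
[ 0.46875318 -0.24947602  0.28723837] [0.14039717 0.99009411]
209 67
0 158 plate c [ 420.9 -136. ] size [136.1  56.3] long-axis deg 81.9 81.9 mean [ 421.4 -132.3] 9711
0 144 marker c [ 421.7 -130.6] size [119.4  17.9] long-axis deg 81.7 81.9 mean [ 422.2 -127.1] 2787
```

View pics/w9.png

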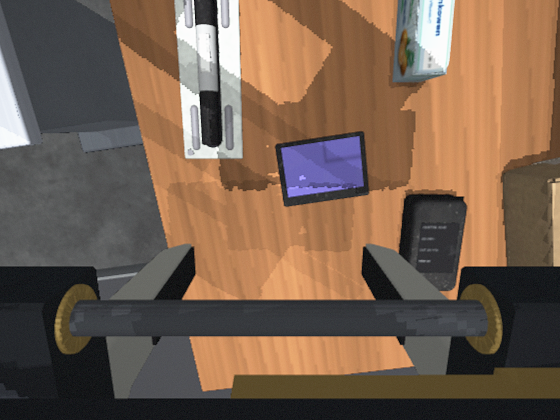

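```bash
python3 - <<'E'
from h import *
import pickle
s=pickle.load(open('w9.pkl','rb'));P=dep(s)
b=(P[...,2]>.135)&(P[...,0]>.645)&(P[...,1]>-.42)&(P[...,1]<-.18); print('box',P[b].min(0),P[b].max(0))
b=comp((P[...,2]>.143)&(P[...,2]<.17),433,235); print('brick',*rect(s,b,.1503)) 
st=env.sense();a=np.radians(81.6);T=np.array([np.cos(a),np.sin(a)]);N=np.array([T[1],-T[0]])
D=np.array([.6085,-.314])-st['position'][:2];print(D@T/.04,D@N/.04)
E
```

```text
box [ 0.68787815 -0.35111164  0.13501735] [ 0.72933097 -0.24775444  0.18673046]
brick c [ 609.2 -312.3] size [92.6 51.4] long-axis deg 81.5 -88.7 mean [ 611.8 -306.6] 4360
-1.0854286468970336 3.6918380038914442
```

>>> move_arm:
  plan:
    - {"offset": [-0.3,0.2,1],"twist": 0.05,"jaw": 0.6}
    - {"offset": [-0.3,0.5,1],"twist": 0,"jaw": 0.6}
    - {"offset": [-0.3,1,0.8],"twist": 0,"jaw": 0.6}
    - {"offset": [-0.17,1,0],"twist": 0,"jaw": 0.6}
    - {"offset": [0,1,0],"twist": 0,"jaw": 0.6}
    - {"offset": [0,0,0],"twist": 0,"jaw": 0.6}
    - {"offset": [0,0,0],"twist": 0,"jaw": 0.6}

```text
clock: 17.7
position: [0.6088, -0.3131, 0.1756]
tool_rot: [[0.144, 0.99, -0.002], [0.99, -0.144, 0.001], [0.001, -0.002, -1.0]]
wrist_force: [0.7, -0.1, 0.4]
finger_gap: 0.0741
finger_force: 0.0
```

>>> move_arm:
  plan:
    - {"offset": [0,0,0.7],"twist": 0,"jaw": 0.6}
    - {"offset": [0,0,0.57],"twist": 0,"jaw": 0.6}
    - {"offset": [0,0,0],"twist": 0,"jaw": 0.6}
    - {"offset": [0,0,0],"twist": 0,"jaw": -1}
    - {"offset": [0,0,0],"twist": 0,"jaw": -1}
    - {"offset": [0,0,0],"twist": 0,"jaw": -1}
    - {"offset": [0,0,0],"twist": 0,"jaw": -1}
  force: 35

```text
clock: 18.58
position: [0.6105, -0.3149, 0.1269]
tool_rot: [[0.145, 0.989, 0.002], [0.989, -0.145, -0.001], [-0.001, 0.002, -1.0]]
wrist_force: [-0.2, 0.7, 5.6]
finger_gap: 0.0516
finger_force: 35.0
```

>>> move_arm:
  plan:
    - {"offset": [0,0,-0.5],"twist": 0,"jaw": -1}
    - {"offset": [0,0,-0.7],"twist": 0,"jaw": -1}
    - {"offset": [0,-0.9,0],"twist": 0,"jaw": -1}
    - {"offset": [0,-1,-0.2],"twist": 0,"jaw": -1}
    - {"offset": [0,-0.8,-0.8],"twist": 0,"jaw": -1}
    - {"offset": [0,0,-0.3],"twist": 0.84,"jaw": -1}
    - {"offset": [0,0,0],"twist": 0.84,"jaw": -1}
    - {"offset": [1,-0.5,0],"twist": 0,"jaw": -1}
    - {"offset": [1,-0.5,0],"twist": 0,"jaw": -1}
    - {"offset": [1,-0.5,0],"twist": 0,"jaw": -1}
    - {"offset": [1,-0.5,0],"twist": 0,"jaw": -1}
    - {"offset": [1,-0.5,0],"twist": 0,"jaw": -1}

```text
clock: 20.08
position: [0.4638, -0.0769, 0.2249]
tool_rot: [[0.288, 0.958, -0.001], [0.958, -0.288, 0.001], [0.0, -0.001, -1.0]]
wrist_force: [-0.2, -0.3, -2.0]
finger_gap: 0.0517
finger_force: 35.0
```

>>> move_arm:
  plan:
    - {"offset": [1,-0.5,0],"twist": 0,"jaw": -1}
    - {"offset": [1,-0.5,0],"twist": 0,"jaw": -1}
    - {"offset": [0.5,-0.5,0],"twist": 0,"jaw": -1}
    - {"offset": [0,0,0],"twist": 0,"jaw": -1}
    - {"offset": [0,0,0],"twist": 0,"jaw": -1}

```text
clock: 20.7
position: [0.4363, 0.0341, 0.2253]
tool_rot: [[0.288, 0.958, -0.0], [0.958, -0.288, -0.001], [-0.001, 0.0, -1.0]]
wrist_force: [0.6, -0.0, -2.1]
finger_gap: 0.0517
finger_force: 35.0
```

```bash
python3 - <<'E'
from h import *
import pickle
s=snap('wrist','w10.png');st=env.sense();print(st['position'],st['tool_rot'][:2,0],st['finger_gap']); pickle.dump(s,open('w10.pkl','wb'))
E
```

```text
[0.4364594  0.03386348 0.22535359] [0.28856482 0.95746026] 0.051416323926512665
```

View pics/w10.png

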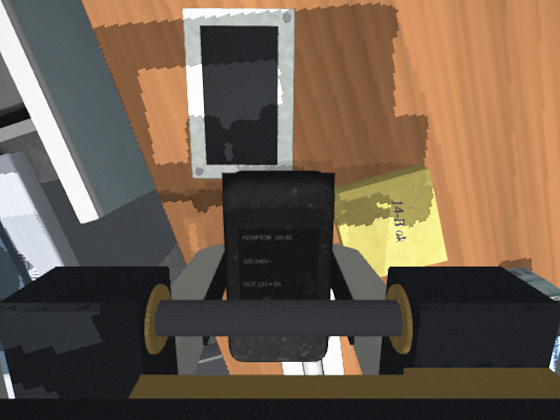

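The held brick spans (223–334, 172–360), with its plate clear ahead at (240,95).

```bash
python3 - <<'E'
from h import *
import pickle
s=pickle.load(open('w10.pkl','rb'));m=masks(s);P=dep(s);Z=P[...,2]
p=np.array([.43646,.03386]);T=np.array([.28856,.95746]);N=np.array([T[1],-T[0]])
b=comp((abs(Z-.2485)<.007)&(np.arange(560)>215)&(np.arange(560)<340),280,220);vv,uu=np.nonzero(b);print(vv.min(),vv.max(),uu.min(),uu.max(),'z',np.median(Z[b]))
zt=np.median(Z[b])
for nm,(u,v) in dict(far=(279,vv.min()-.5),near=(279,vv.max()+.5),left=(uu.min()-.5,250),right=(uu.max()+.5,250)).items():
    d=(ray(s,u,v,zt)[:2]-p)*1000; print(nm,d@T,d@N)
print(*rect(s,b,zt))
d=comp(m['dark'],240,90);vv,uu=np.nonzero(d);print(vv.min(),vv.max(),*rect(s,d,.124))
w=comp((m['S']<60)&(np.arange(420)[:,None]<172),240,60);vv,uu=np.nonzero(w);print(vv.min(),vv.max(),uu.min(),uu.max(),*rect(s,w,.124),np.median(Z[w]))
E
```

```text
176 299 216 339 z 0.24903137580804008
far 48.45517650580995 -0.4553202651805961
near -9.881559818110345 -0.3533391200760292
left 14.746347830770626 -28.95474459245387
right 14.809304628459634 26.81052129614941
c [441.   52.7] size [57.9 56.2] long-axis deg 73.3 72.9 mean [441.4  52.8] 13719
89 89 c [433.6 133.9] size [0. 0.] long-axis deg 0.0 -90.0 mean [433.6 133.9] 1
8 171 183 302 c [438.1 128.7] size [115.6  87.7] long-axis deg 73.3 73.1 mean [435.6 132.8] 17467 0.12470423553479114
```

```bash
python3 - <<'E'
from h import *
import pickle
s=pickle.load(open('w10.pkl','rb'));m=masks(s)
for V in (75,90,105):
    d=comp((m['V']<V)&(m['S']<110)&(np.arange(420)[:,None]<169),240,90);vv,uu=np.nonzero(d);print(vv.min(),vv.max(),uu.min(),uu.max(),*rect(s,d,.124))
w=comp((m['S']<50)&(m['V']>95)&(np.arange(420)[:,None]<170)&(np.arange(560)<300),190,60);print(*rect(s,w,.124))
E
```

```text
26 164 200 277 c [433.6 127. ] size [98.6 55.6] long-axis deg 73.0 73.1 mean [434.4 129.3] 10155
26 164 200 277 c [433.5 126.9] size [98.6 55.9] long-axis deg 73.2 72.8 mean [434.4 129.3] 10225
26 164 200 277 c [433.5 126.9] size [98.6 55.9] long-axis deg 73.2 72.7 mean [434.3 129.2] 10282
c [434.9 130.4] size [114.3  79.9] long-axis deg 73.0 73.4 mean [437.9 139.4] 7008
```

>>> move_arm:
  plan:
    - {"offset": [1,-0.35,0],"twist": 0,"jaw": -1}
    - {"offset": [1,-0.35,0.4],"twist": 0,"jaw": -1}
    - {"offset": [0.17,-0.04,0.7],"twist": 0,"jaw": -1}
    - {"offset": [0,0,0.7],"twist": 0,"jaw": -1}
    - {"offset": [0,0,0.4],"twist": 0,"jaw": -1}
    - {"offset": [0,0,0],"twist": 0,"jaw": -1}
    - {"offset": [0,0,0],"twist": 0,"jaw": -1}
    - {"offset": [0,0,0],"twist": 0,"jaw": -1}

```text
clock: 21.75
position: [0.4337, 0.126, 0.1383]
tool_rot: [[0.289, 0.957, 0.002], [0.957, -0.289, 0.0], [0.001, 0.002, -1.0]]
wrist_force: [0.8, 0.3, -1.5]
finger_gap: 0.0514
finger_force: 35.0
```

>>> move_arm:
  plan:
    - {"offset": [0,-0.01,0.1],"twist": 0,"jaw": -1}
    - {"offset": [0,0,0.07],"twist": 0,"jaw": -1}
    - {"offset": [0,0,0],"twist": 0,"jaw": -1}
    - {"offset": [0,0,0],"twist": 0,"jaw": -1}

```text
clock: 22.25
position: [0.4324, 0.1264, 0.1308]
tool_rot: [[0.288, 0.958, 0.0], [0.958, -0.288, 0.0], [0.0, 0.0, -1.0]]
wrist_force: [-0.8, 0.7, 1.1]
finger_gap: 0.0514
finger_force: 35.0
```

>>> move_arm:
  plan:
    - {"offset": [0,0,0],"twist": 0,"jaw": 0.5}
    - {"offset": [0,0,0],"twist": 0,"jaw": 0.5}
    - {"offset": [0,0,0],"twist": 0,"jaw": 0.5}
    - {"offset": [0,0,-0.7],"twist": 0,"jaw": 0.5}
    - {"offset": [-0.7,0,-1],"twist": 0,"jaw": 1}
    - {"offset": [-1,0.2,-1],"twist": 0,"jaw": 1}
    - {"offset": [-0.8,0.2,-1],"twist": 0,"jaw": 1}
    - {"offset": [0,0,-0.3],"twist": 0,"jaw": 1}
    - {"offset": [0,0,0],"twist": 0,"jaw": 1}
    - {"offset": [0,0,0],"twist": 0,"jaw": 1}

```text
clock: 23.5
position: [0.4181, 0.027, 0.2891]
tool_rot: [[0.287, 0.958, -0.003], [0.958, -0.287, 0.001], [0.0, -0.003, -1.0]]
wrist_force: [0.0, 1.4, 0.3]
finger_gap: 0.0929
finger_force: 0.0
```

```bash
python3 - <<'E'
from h import *
s=snap('wrist','w11.png');st=env.sense();print(st['position'],st['tool_rot'][:2,0])
m=masks(s);Z=dep(s)[...,2]
u,v=map(int,pix(s,[.4335,.127,.154]));b=comp((Z>.147)&(Z<.17),u,v);print(u,v,*rect(s,b,.1545),np.median(Z[b]))
w=comp((m['S']<60)&(Z<.13)&(Z>.121),*map(int,pix(s,[.4335-.034*.957,.127+.034*.289,.124])));vv,uu=np.nonzero(w);print(vv.min(),vv.max(),'plate',*rect(s,w,.124))
E
```

```text
[0.41809638 0.02705712 0.28902306] [0.28674828 0.95800596]
262 86 c [432.2 126.1] size [91.  49.5] long-axis deg 73.3 73.2 mean [432.8 127.8] 6739 0.15450604562660789
17 156 plate c [433.7 126.9] size [121.8  80.1] long-axis deg 73.0 72.8 mean [438.2 128.6] 4990
```

View pics/w11.png

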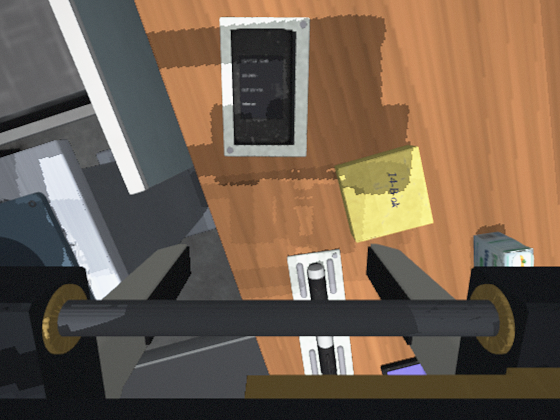

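>>> move_arm:
  plan:
    - {"offset": [-1,0.3,0],"twist": 0,"jaw": 1}
    - {"offset": [-1,0.3,0],"twist": -0.5,"jaw": 1}
    - {"offset": [-1,0.3,0],"twist": -0.5,"jaw": 1}
    - {"offset": [-1,0.3,0],"twist": -1,"jaw": 1}
    - {"offset": [-1,0.3,0],"twist": 0,"jaw": 1}
    - {"offset": [-1,0,0],"twist": 0,"jaw": 1}
    - {"offset": [0,0,0],"twist": 0,"jaw": 1}
    - {"offset": [0,0,0],"twist": 0,"jaw": 1}

```text
clock: 24.55
position: [0.4267, -0.2205, 0.2896]
tool_rot: [[0.117, 0.993, -0.002], [0.993, -0.117, 0.002], [0.002, -0.002, -1.0]]
wrist_force: [0.0, 0.5, 0.3]
finger_gap: 0.0928
finger_force: 0.0
```

```bash
python3 - <<'E'
from h import *
import pickle
s=snap('wrist','w12.png');st=env.sense();print(st['position'],st['tool_rot'][:2,0]);pickle.dump(s,open('w12.pkl','wb'))
Z=dep(s)[...,2]
u,v=map(int,pix(s,[.606,-.113,.17]));b=comp((Z>.164)&(Z<.185),u,v);vv,uu=np.nonzero(b);print(u,v,vv.min(),vv.max(),*rect(s,b,.17),np.median(Z[b]))
E
```

```text
[ 0.42676604 -0.22025689  0.2899356 ] [0.11625182 0.9932188 ]
492 46 0 111 c [ 604.1 -120.5] size [80.1 31.9] long-axis deg 83.3 82.8 mean [ 604.7 -118.8] 4377 0.17118625145898392
```

The brick sits evenly on its plate at (265,88). The carton is cut off at the edge of the view, so I re-view it from a better spot.

>>> move_arm:
  plan:
    - {"offset": [-0.4,1,0],"twist": 0,"jaw": 1}
    - {"offset": [-0.4,1,0],"twist": 0,"jaw": 1}
    - {"offset": [0,0.3,0],"twist": 0,"jaw": 1}
    - {"offset": [0,0,0],"twist": 0,"jaw": 1}
    - {"offset": [0,0,0],"twist": 0,"jaw": 1}

```text
clock: 25.22
position: [0.5137, -0.2631, 0.2909]
tool_rot: [[0.116, 0.993, -0.0], [0.993, -0.116, 0.0], [0.0, -0.0, -1.0]]
wrist_force: [0.4, -0.2, 0.4]
finger_gap: 0.0934
finger_force: 0.0
```

```bash
python3 - <<'E'
from h import *
import pickle
s=snap('wrist','w13.png');st=env.sense();print(st['position'],st['tool_rot'][:2,0]);pickle.dump(s,open('w13.pkl','wb'))
Z=dep(s)[...,2]
u,v=map(int,pix(s,[.606,-.113,.17]))
for z0 in (.163,.167):
    b=comp((Z>z0)&(Z<.185),u,v);vv,uu=np.nonzero(b);print(u,v,vv.min(),vv.max(),*rect(s,b,.17),np.median(Z[b]))
q=snap('scene');Zq=dep(q)[...,2];uq,vq=map(int,pix(q,[.606,-.113,.17]));bq=comp((Zq>.165)&(Zq<.185),uq,vq);f=lambda k:(np.nonzero(k)[1].mean(),np.nonzero(k)[0].mean());print('tri',tri([(s,f(b)),(q,f(bq))]).round(4),*rect(q,bq,.17))
E
```

```text
[ 0.51364655 -0.26333727  0.2910511 ] [0.11677956 0.99315786]
377 0 0 70 c [ 602.8 -137. ] size [49.3 29.2] long-axis deg 83.3 82.8 mean [ 603.  -135.9] 2597 0.17142683359018634
377 0 0 69 c [ 603.5 -136.6] size [48.6 28. ] long-axis deg 83.0 82.7 mean [ 603.7 -135.7] 2462 0.17148481259810447
tri [ 0.6132 -0.1303  0.1519] c [ 605.2 -111.1] size [92.  30.8] long-axis deg 83.9 84.0 mean [ 605.5 -110.8] 240
```

View pics/w13.png

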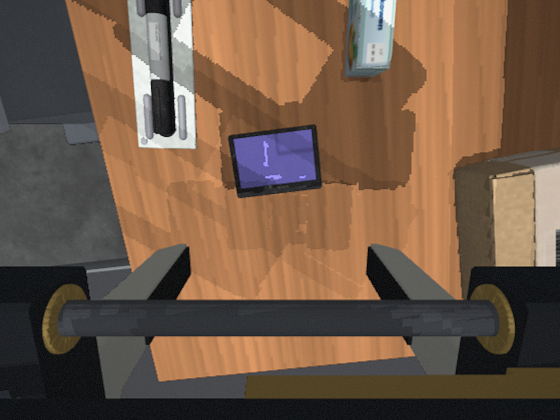

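The carton's near end is at (370,72), but its far end is out of the frame, so I move forward 75 mm.

>>> move_arm:
  plan:
    - {"offset": [1,0,0],"twist": 0,"jaw": 1}
    - {"offset": [0.9,0,0],"twist": 0,"jaw": 1}
    - {"offset": [0,0,0],"twist": 0,"jaw": 1}
    - {"offset": [0,0,0],"twist": 0,"jaw": 1}

```text
clock: 25.82
position: [0.523, -0.1891, 0.2911]
tool_rot: [[0.117, 0.993, 0.001], [0.993, -0.117, -0.001], [-0.001, 0.001, -1.0]]
wrist_force: [-0.5, 0.3, 0.6]
finger_gap: 0.0928
finger_force: 0.0
```

```bash
python3 - <<'E'
from h import *
import pickle
s=snap('wrist');st=env.sense();print(st['position'],st['tool_rot'][:2,0]);pickle.dump(s,open('w14.pkl','wb'))
Z=dep(s)[...,2];m=masks(s)
u,v=map(int,pix(s,[.606,-.113,.17]))
for z0 in (.163,.167,.169):
    b=comp((Z>z0)&(Z<.185),u,v);vv,uu=np.nonzero(b);print(u,v,vv.min(),vv.max(),uu.min(),uu.max(),*rect(s,b,.17),np.median(Z[b]))
# marker on its plate
u,v=map(int,pix(s,[.4227,-.1225,.133]));w=comp(m['S']<60,u,v);vv,uu=np.nonzero(w);print(vv.min(),vv.max(),'plate',*rect(s,w,.124))
c=comp((Z>.1305)&w,u,v);vv,uu=np.nonzero(c);print(vv.min(),vv.max(),'marker',*rect(s,c,.133))
s13=pickle.load(open('w13.pkl','rb'))
E
```

```text
[ 0.52298109 -0.1895059   0.29095318] [0.11792555 0.99302217]
369 103 50 162 349 391 c [ 605.4 -116.3] size [87.2 29.2] long-axis deg 83.0 82.6 mean [ 605.9 -114.7] 3949 0.17126138269925803
369 103 50 162 350 391 c [ 605.9 -116.4] size [87.2 28.1] long-axis deg 83.0 82.7 mean [ 606.4 -114.7] 3799 0.1713027825313211
369 103 50 162 351 391 c [ 606.3 -116.5] size [87.2 27.4] long-axis deg 83.0 82.7 mean [ 606.7 -114.7] 3698 0.17133187753086537
47 222 plate c [ 423.1 -122.6] size [164.   56.5] long-axis deg 81.9 81.9 mean [ 423.6 -117.2] 9935
59 212 marker c [ 423.2 -121.8] size [140.5  18.1] long-axis deg 82.1 81.8 mean [ 423.4 -117.1] 2767
```

>>> move_arm:
  plan:
    - {"offset": [0,0,1],"twist": 0,"jaw": 0.3}
    - {"offset": [0,0,1],"twist": 0,"jaw": 0.3}
    - {"offset": [0.2,0,0.6],"twist": 0,"jaw": 0.3}
    - {"offset": [0.9,0.8,0],"twist": 0,"jaw": 0.3}
    - {"offset": [0.96,1,0],"twist": 0,"jaw": 0.3}
    - {"offset": [0,0,0],"twist": 0,"jaw": 0.3}
    - {"offset": [0,0,0],"twist": 0,"jaw": 0.3}

```text
clock: 26.75
position: [0.604, -0.1163, 0.1862]
tool_rot: [[0.118, 0.993, -0.001], [0.993, -0.118, -0.0], [-0.0, -0.001, -1.0]]
wrist_force: [-1.2, 0.5, -0.2]
finger_gap: 0.0604
finger_force: 0.0
```

Next I descend 51 mm and nudge +1.5 mm in x.

>>> move_arm:
  plan:
    - {"offset": [0,0.04,0.5],"twist": 0,"jaw": 0.3}
    - {"offset": [0,0,0.5],"twist": 0,"jaw": 0.3}
    - {"offset": [0,0,0.25],"twist": 0,"jaw": 0.3}
    - {"offset": [0,0,0],"twist": 0,"jaw": 0.3}
    - {"offset": [0,0,0],"twist": 0,"jaw": -1}
    - {"offset": [0,0,0],"twist": 0,"jaw": -1}
    - {"offset": [0,0,0],"twist": 0,"jaw": -1}
    - {"offset": [0,0,0],"twist": 0,"jaw": -1}
  force: 12

```text
clock: 27.75
position: [0.6063, -0.1156, 0.1371]
tool_rot: [[0.117, 0.993, 0.001], [0.993, -0.117, -0.0], [-0.0, 0.001, -1.0]]
wrist_force: [-0.4, 0.2, 2.0]
finger_gap: 0.0293
finger_force: 12.0
```

>>> move_arm:
  plan:
    - {"offset": [0,0,-0.4],"twist": 0,"jaw": -1}
    - {"offset": [0,0,-0.6],"twist": 0,"jaw": -1}
    - {"offset": [0,-0.7,0],"twist": 0,"jaw": -1}
    - {"offset": [0,-0.7,-0.3],"twist": 0,"jaw": -1}
    - {"offset": [0,0,-1],"twist": 0.73,"jaw": -1}
    - {"offset": [0,0,0],"twist": 0.73,"jaw": -1}
    - {"offset": [0,0,0],"twist": 0.72,"jaw": -1}
    - {"offset": [1,-0.3,0],"twist": 0,"jaw": -1}
    - {"offset": [1,-0.3,0],"twist": 0,"jaw": -1}
    - {"offset": [1,-0.3,0],"twist": 0,"jaw": -1}
    - {"offset": [1,-0.3,0],"twist": 0,"jaw": -1}
    - {"offset": [1,-0.3,0],"twist": 0,"jaw": -1}

```text
clock: 29.25
position: [0.554, 0.1011, 0.2299]
tool_rot: [[0.303, 0.953, 0.001], [0.953, -0.303, 0.0], [0.0, 0.001, -1.0]]
wrist_force: [1.3, 0.1, 0.0]
finger_gap: 0.0295
finger_force: 12.0
```

>>> move_arm:
  plan:
    - {"offset": [1,-0.3,0],"twist": 0,"jaw": -1}
    - {"offset": [1,-0.3,0],"twist": 0,"jaw": -1}
    - {"offset": [1,-0.4,0],"twist": 0,"jaw": -1}
    - {"offset": [0.5,-0.5,0],"twist": 0,"jaw": -1}
    - {"offset": [0,0,0],"twist": 0,"jaw": -1}
    - {"offset": [0,0,0],"twist": 0,"jaw": -1}

```text
clock: 30.0
position: [0.5395, 0.2509, 0.2293]
tool_rot: [[0.303, 0.953, 0.001], [0.953, -0.303, -0.0], [-0.0, 0.001, -1.0]]
wrist_force: [-0.4, 0.1, -0.3]
finger_gap: 0.0291
finger_force: 12.0
```

```bash
python3 - <<'E'
from h import *
s=snap('wrist');st=env.sense();p=st['position'];T=st['tool_rot'][:2,0];N=np.array([T[1],-T[0]]);print(p,T,np.degrees(np.arctan2(T[1],T[0])))
Z=dep(s)[...,2];m=masks(s)
u,v=map(int,pix(s,[.612,.327,.124]))
for V in (62,85):
    d=comp(m['V']<V,u,v);vv,uu=np.nonzero(d);print(u,v,vv.min(),vv.max(),uu.min(),uu.max(),*rect(s,d,.124)) if d.any() else 0
w=comp((m['S']<60)&(abs(Z-.124)<.006),u,v);vv,uu=np.nonzero(w);print(vv.min(),vv.max(),*rect(s,w,.124)) if w.any() else 0
zt=p[2]+.033;b=comp((abs(Z-zt)<.008),280,215);vv,uu=np.nonzero(b);print(vv.min(),vv.max(),np.median(Z[b]),zt);d=(ray(s,uu[vv<vv.min()+5].mean(),vv.min()-.5,zt)[:2]-p[:2])*1000;print('held far end',d@T,d@N)
E
```

```text
[0.5396371  0.25050702 0.22918119] [0.30370777 0.95276523] 72.31956292539746
339 89 24 151 318 364 c [612.4 326.6] size [91.1 32.2] long-axis deg 72.3 72.4 mean [613.1 328.6] 5415
339 89 23 151 317 365 c [612.5 326.8] size [91.7 32.6] long-axis deg 72.1 72.3 mean [613.  328.5] 5470
5 166 c [612.2 326.9] size [115.3  56.2] long-axis deg 72.3 72.3 mean [613.2 330. ] 11942
187 299 0.2634179068972719 0.26218119154380315
held far end 45.44889632409229 -1.7966755575921578
```

>>> move_arm:
  plan:
    - {"offset": [1,0,0],"twist": 0,"jaw": -1}
    - {"offset": [1,0,0.4],"twist": 0,"jaw": -1}
    - {"offset": [0.37,0,1],"twist": 0,"jaw": -1}
    - {"offset": [0,0.6,0],"twist": 0,"jaw": -1}
    - {"offset": [0,0.55,0],"twist": 0,"jaw": -1}
    - {"offset": [0,0,0.4],"twist": 0,"jaw": -1}
    - {"offset": [0,0,0.3],"twist": 0,"jaw": -1}
    - {"offset": [0,0,0],"twist": 0,"jaw": -1}
    - {"offset": [0,0,0],"twist": 0,"jaw": -1}
    - {"offset": [0,0,0],"twist": 0,"jaw": -1}

```text
clock: 31.3
position: [0.6116, 0.3281, 0.1454]
tool_rot: [[0.303, 0.953, 0.001], [0.953, -0.303, 0.0], [0.001, 0.001, -1.0]]
wrist_force: [0.5, -0.1, -0.5]
finger_gap: 0.0297
finger_force: 12.0
```

>>> move_arm:
  plan:
    - {"offset": [-0.02,0.02,0.06],"twist": 0,"jaw": -1}
    - {"offset": [0,0,0.04],"twist": 0,"jaw": -1}
    - {"offset": [0,0,0],"twist": 0,"jaw": -1}
    - {"offset": [0,0,0],"twist": 0,"jaw": -1}

```text
clock: 31.8
position: [0.6123, 0.3268, 0.141]
tool_rot: [[0.303, 0.953, 0.0], [0.953, -0.303, 0.0], [0.0, 0.0, -1.0]]
wrist_force: [-1.5, -0.3, 2.3]
finger_gap: 0.0298
finger_force: 12.0
```

>>> move_arm:
  plan:
    - {"offset": [0,0,0],"twist": 0,"jaw": -0.1}
    - {"offset": [0,0,0],"twist": 0,"jaw": 0}
    - {"offset": [0,0,0],"twist": 0,"jaw": 0}
    - {"offset": [0,0,-0.4],"twist": 0,"jaw": 0}
    - {"offset": [0,0,-0.8],"twist": 0,"jaw": 0}
    - {"offset": [0,-1,0],"twist": 0,"jaw": 0}
    - {"offset": [-0.4,-1,-0.6],"twist": 0,"jaw": 0}
    - {"offset": [-1,0,-1],"twist": 0,"jaw": 0}
    - {"offset": [-1,0,-0.9],"twist": 0,"jaw": 0}
    - {"offset": [0,0,0],"twist": 0,"jaw": 0}
    - {"offset": [0,0,0],"twist": 0,"jaw": 0}

```text
clock: 33.17
position: [0.507, 0.2598, 0.289]
tool_rot: [[0.304, 0.953, 0.001], [0.953, -0.304, 0.001], [0.001, 0.0, -1.0]]
wrist_force: [-0.6, -0.0, -0.8]
finger_gap: 0.0465
finger_force: 0.0
```

```bash
python3 - <<'E'
from h import *
s=snap('wrist');st=env.sense();print(st['position'],st['wrist_force'])
Z=dep(s)[...,2];m=masks(s)
u,v=map(int,pix(s,[.612,.327,.174]));b=comp((Z>.168)&(Z<.19),u,v);vv,uu=np.nonzero(b);print(u,v,vv.min(),vv.max(),*rect(s,b,.174),np.median(Z[b]))
u,v=map(int,pix(s,[.4266,.3667,.136]));c=comp(m['yel'],u,v);vv,uu=np.nonzero(c);print('cutter body want (425.8,376.1)',vv.min(),vv.max(),*rect(s,c,.136))
q=snap('scene');P=dep(q)
for n,X,lo in (('roll',[.505,.238,.172],.165),('note',[.51,.012,.146],.14),('brick',[.4335,.127,.154],.148)):
    c=comp((P[...,2]>lo)&(P[...,2]<lo+.02),*map(int,pix(q,X))); print(n,*rect(q,c,X[2]))
E
```

```text
[0.50673324 0.25994158 0.28799435] [ 1.13556966 -1.3748029  -0.74198836]
380 89 30 147 c [610.9 326.2] size [87. 29.] long-axis deg 72.5 72.1 mean [611.5 327.7] 4252 0.17527718519088792
cutter body want (425.8,376.1) 24 177 c [426.9 376.7] size [142.5  20.3] long-axis deg -82.6 -82.1 mean [427.1 379.6] 2421
roll c [511.4 229.7] size [74.1 71.9] long-axis deg -59.8 -46.9 mean [511.6 229.9] 695
note c [514.    8.3] size [80.4 76.7] long-axis deg -89.6 -50.2 mean [514.2   8.8] 677
brick c [430.2 132.5] size [93.8 51.1] long-axis deg 73.7 73.4 mean [430.5 132.7] 723
```

```bash
python3 -c "
from bench import env
print(env.sign_off())"
```

```text
the job is handed in; nothing more can be done
None
```

I handed the job in at about 33 s: the cutter, marker, brick and carton each lie on their own plate, measured within about 1.5 mm of centre and about 1° of in line, and I never moved the label roll or the sticky notes.

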